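# Open the packing bench's first-aid case past its press-and-swing latch

## Robot

A 6-joint arm with a two-finger parallel gripper is mounted at the origin on the work surface. World frame = base frame: x ahead of the robot, y to its left, z up, the work surface at z = 0. Lengths are in m, angles in rad, forces in N, time in s.
With the tool pointing down it reaches from about 0.25 to 0.775 m from the base axis. Payload 4 kg.
Tool frame: the origin (TCP) lies at the very end of the fingers, on their centre line; the grasp point (between the pads) lies 19 mm behind it; z points along the fingers, y is the line along which they close (so a half turn about z gives the same grasp; the last joint's range is limited). The gripper opens to 94 mm and grips with 3 to 60 N. Pads are 16 mm wide; open, the fingers measure 119 mm over their backs; the gripper's body (75 mm by 177 mm) begins 78 mm behind the grasp point.
Start: joints at [1.006, 0.087, 1.371, -0, 1.684, -0.103], TCP at [0.245, 0.492, 0.183] pointing down, gripper open.
Joint ranges: [-3.1, 3.1], [-0.76, 2.03], [0.27, 2.55], [-1.08, 4.22], [0.17, 2.65], [-2.57, 2.57]. Speed limits (rad/s): [2.79, 2.79, 3.14, 3.14, 3.14, 3.14].

## Interface

Orientations are given as [roll, pitch, yaw] about the fixed x, y, z axes, in that order (R = Rz(yaw) Ry(pitch) Rx(roll)).
In Python, from bench import robot gives the robot as it stands. The module is installed in compiled form; this text tells all that it offers.
- The arm moves only by the tool move_arm, never from a script. Its argument "deltas" is one flat list of numbers, 7 for each row, row after row: the turn, a rotation vector about the tool's x, y, z in rad, then the shift along the tool's x, y, z in cm, then the closure, from -1 (fully open) to 1 (shut). A call has 1 to 8 rows; each row is the pose to reach, as a shift and turn from the pose commanded when the call began, along the tool's axes at that moment; what a row does not reach only later rows make up. A row lasts 1/10 s, in which the tool goes at most 50 mm and 8.59 degrees, less where a joint would pass 70% of its speed; a pose out of reach is approached as far as the arm can. A call with a gripper value outside its range is refused whole. The fingers move at their own pace and stop on an object; the grip force is fixed at half the most. Time passes only in rows, so rows that repeat a pose let the fingers close. It gives the time, the measured TCP pose, the force, the opening and the grip force at its end, in the units of the state.
- robot.get_obs(): the state, without advancing time (a new reading comes with each control period).
- robot.snapshot(name): name is "scene" or "top"; returns a dict with "image" (384x512x3 uint8, red, green, blue), "depth" (384x512 float32, m along the optical axis (not along the pixel's ray), 0 where there is no reading), "fov_y" (degrees; the focal length in pixels is half the picture's height over the tangent of half this angle, whatever the lens; pixels are square), "cx", "cy" (the principal point, pixels), "origin" and "orientation" of the camera in the world. Camera axes: x right, y up, looking along -z (the intrinsics and any distortion apply to the point x, -y, -z); pixel columns grow to the right and rows downward; lengths in m; the calibration is good to about 2 mm. A picture is of the moment at which its call begins.
- robot.close_job(): hands the job in; it is judged then, once.
The state is a dict: "time": time; "joint_positions": joint angles; "qvel": joint speeds; "joint_torque": joint torques, N m; "tool_pos": TCP position; "ee_rot": TCP orientation; "wrist_force": force on the tool from outside, world axes, zero at the start; "wrist_torque": the same for the moment, N m; "width": finger opening in m; "finger_force": force on a finger pad.
Only numpy, scipy, OpenCV 4.12 (cv2) and the standard library are available. Lean on these libraries where they do the work, as an engineer would, in place of code of your own. Each camera call takes 0.05 s, during which the arm holds its last target. There are 200 camera calls.

## Task

Open the green first-aid case on the packing bench: press the orange latch lever down on its thumb pad and, keeping it down, swing it aside until it is completely clear of the lid, then raise the lid by its front lip until it stands open by itself, upright or further. Do it gently, without ramming anything or flinging the lid, and leave the carton, the bottle and the tape roll standing where they are.

Things in the scene. Friction and masses are not known exactly. Their poses are not given: they have to be found in the camera images.
- case: Green first-aid case fixed to the bench. Origin: centre of its underside, at bench level; x points from latch side to hinge side, y left as seen from the latch side, z up. Tub 150 (x) by 260 (y) mm, 80 mm high; lid on top 10 mm thick. The lid's front lip overhangs the tub's front wall by 22 mm over the whole width, to x = -97 mm; below it all is free except at the latch bracket (y 31 to 79 mm).
- latch (a joint): Lever angle: about 0 across the lid, holding it shut; grows as the pad swings to the case's +y; clear of the lid from 1.45, stop at 1.75 rad; stays where left. At rest a tooth over its tail blocks turning: the whole lever must be pressed straight down 5 to 8 mm (bottom stop; spring 3 N rising to 8 N) and kept down for the first 0.3 rad of the swing. Released, it springs up.
- latch_pad (a point): On the orange lever's ribbed thumb pad, upper face (108 mm above the bench at rest), 84 mm from the pivot. x along the lever away from the pivot, y towards the swing, z up. Pad 44 mm along x, free from -16 to +18 mm along y; beyond, on the swing side, an upright fin to push against: 20 mm tall, 6 mm thick, 44 mm long. Lever 8 mm thick, underside 10 mm above the lid.
- latch_pivot (a point): Upright pivot axis of the orange lever, at its upper face; at x = -131 mm, y = 55 mm of the case. Arm 22 mm wide; a 55 mm tail points away from the lid (after the swing to the case's -y). Black bracket below it, 48 mm wide, 50 to 64 mm high above the bench, out to x = -183 mm; at its end a steel keeper hook, 116 mm above the bench.
- lid (a joint): Opening angle of the lid: 0 shut, 1.57 upright, end stop at 1.85 rad. A stiff hinge holds it wherever it is left; lifting it at the lip takes about 4 N. While the lever lies over it, it cannot rise more than some 10 mm.
- lid_lip (a point): Point on the lower front edge of the lid's overhanging lip, 85 mm to the case's -y side of the middle, 80 mm above the bench when shut: a good place to hook under. Lid's axes: when shut, those of the case.
- lid_hinge (a point): Middle of the lid's hinge line, which runs along the case's y at x = 75 mm, height 80 mm; 172 mm from the lip's edge.
- carton: Brown cardboard carton, 130 x 100 mm, 80 mm high, 0.4 kg, loose; origin at the centre of its underside. A bystander.
- bottle: White tablet bottle, 56 mm across, 95 mm high, loose; origin at the centre of its underside. A bystander.
- tape: Roll of brown packing tape lying flat, 104 mm across, 48 mm high, loose; origin at the centre of its underside. A bystander.

How it is judged:
On the way, in this order (a step that is already met when the one before it is completed fails the run):
1. the latch lever is swung clear of the lid (1.45 rad or more) while the lid is still shut (value of joint latch above 1.45 rad and value of joint lid below 0.1 rad), for 0.2 s.
2. the lid is raised to about upright (1.45 rad or more) (value of joint lid above 1.45 rad), for 0.2 s.
At the end, for the whole second after the job is handed in: The lid stands open by itself at 1.45 rad or more and is at rest, the latch lever is still swung aside at 1.45 rad or more, and the carton, bottle and tape roll stand upright (within 0.2 rad) within 25 mm of where they were (value of joint each of lid, latch above 1.45 rad and velocity of joint lid between -0.1 and 0.1 rad/s and distance of each of carton, bottle, tape from where it was at the start of the episode below 0.025 m and angle between each of carton, bottle, tape's own z axis and vertical below 0.2 rad); the robot touches nothing.
It fails at once if the fingers push anything with more than 60 N (contact force between the fingers and anything else above 60 N).
It fails at once if the lid is flung or slammed (faster than 4 rad/s) (velocity of joint lid above 4 rad/s or velocity of joint lid below -4 rad/s).
It fails at once if a bystander is knocked over (angle between any of carton, bottle, tape's own z axis and vertical above 0.6 rad).
It also fails if it takes over 72 s, if anything falls off the work surface, if the arm or the gripper's body presses on something with over 40 N, if the wrist force passes 120 N, or if a joint passes its speed limit or range.

## Working session

There is one attempt and no reset: what is moved stays moved. The work goes in short steps, Python scripts to look and compute and a tool call to move; the robot and the scene stay as the last step left them, time stands still between calls to the robot, and variables do not carry over. Pictures are saved under pics/ and viewed, at most 10 in all, crops included, and the job is handed in when it is done.

Besides the shell and the picture viewer there is one more tool, called after ">>>" in YAML: its name, and indented under it one key for each argument. move_arm: Moves the arm, as the interface text tells. Its arguments: {"type":"object","properties":{"deltas":{"type":"array","items":{"type":"number"}}},"required":["deltas"]}

```bash
mkdir -p pics; cat > h.py <<'E'
import numpy as np, cv2
from bench import robot
def pts(s):
    im,d=s["image"],s["depth"]; f=im.shape[0]/2/np.tan(np.radians(s["fov_y"])/2)
    v,u=np.mgrid[:im.shape[0],:im.shape[1]]
    c=np.stack([(u-s["cx"])/f*d,-(v-s["cy"])/f*d,-d],-1)
    R=rot(s["orientation"])
    return c@R.T+np.array(s["origin"])
def rot(o):
    o=np.array(o,float)
    if o.shape==(3,3): return o
    from scipy.spatial.transform import Rotation as Ro
    return Ro.from_euler('xyz',o).as_matrix() if o.size==3 else Ro.from_quat(o).as_matrix()
E
python3 - <<'E'
from h import *
for n in("scene","top"):
    s=robot.snapshot(n); cv2.imwrite(f"pics/{n}0.png",s["image"][...,::-1])
    print(n,{k:v for k,v in s.items() if k not in("image","depth")})
    np.savez(n+"0.npz",**s)
print(robot.get_obs())
E
```

```text
scene {'fov_y': 46.97428823583257, 'cx': 258.8843074380954, 'cy': 185.54082826815184, 'origin': array([ 1.47700576, -0.38694642,  0.73811366]), 'orientation': array([ 0.99890567, -0.01188244,  1.09463533])}
top {'fov_y': 57.09756504076787, 'cx': 250.75210654615674, 'cy': 194.38419586535355, 'origin': array([0.40718264, 0.06448827, 1.15286873]), 'orientation': array([ 1.68481930e-01, -2.36561671e-05, -1.54922871e+00])}
{'time': 0.1, 'joint_positions': array([ 1.00588702e+00,  8.78755243e-02,  1.37206485e+00,  1.67786212e-06,
        1.68359990e+00, -1.03100378e-01]), 'qvel': array([ 0.00136481, -0.00084663, -0.00267681,  0.00090632,  0.00116444,
       -0.00100537]), 'joint_torque': array([ 1.80839310e-03, -3.41249371e+01, -3.03303874e+01,  7.18990853e-02,
        3.03859112e-02, -6.21086815e-05]), 'tool_pos': array([0.24478313, 0.49193772, 0.18184373]), 'ee_rot': array([-3.13965555e+00, -2.02103011e-04,  2.67978372e+00]), 'wrist_force': array([ 0.21197049, -0.58586378,  0.16869398]), 'wrist_torque': array([ 0.00364716,  0.02321765, -0.0119093 ]), 'finger_force': 0.0, 'width': 0.09403449736035766}
```

View pics/scene0.png

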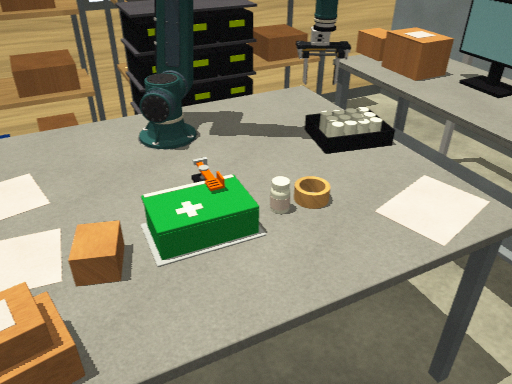

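View pics/top0.png

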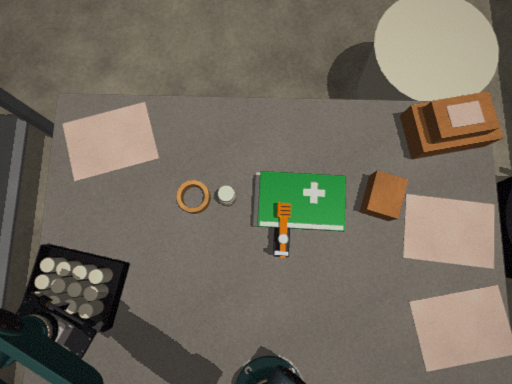

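Case is near (300,200) in the top view with its latch side toward the robot. The lever pad is at (284,210) and the pivot at (283,240). The bottle (227,195) and tape (193,197) lie to its left, the carton (385,195) to its right.

```bash
python3 - <<'E'
from h import *
P={}
for n in("top","scene"):
    s=dict(np.load(n+"0.npz")); p=pts(s); hsv=cv2.cvtColor(s["image"],cv2.COLOR_RGB2HSV); H,S,V=cv2.split(hsv)
    z=p[...,2]; roi=(p[...,0]>.25)&(p[...,0]<.8)&(abs(p[...,1])<.35)
    print(n,"bench z",np.median(z[(z<.03)&roi]))
    g=(H>45)&(H<75)&(S>150)&(abs(z-.09)<.006)&roi
    q=p[g]; 
    r=cv2.minAreaRect(q[:,:2].astype(np.float32)); print("lid",g.sum(),r,q[:,2].mean(), cv2.boxPoints(r).round(4).tolist())
    o=(H<14)&(S>200)&(V>150)&(z>.09)&(z<.14)&roi&(p[...,0]<.6)
    q=p[o]; print("orange",o.sum(),q.min(0),q.max(0)); 
    a=q[(abs(q[:,2]-.108)<.004)]; print(a.mean(0)); vt=cv2.fitLine(a[:,:2].astype(np.float32),cv2.DIST_L2,0,.01,.01).ravel(); print(vt,cv2.minAreaRect(a[:,:2].astype(np.float32)))
    t=q[q[:,2]>.118]; print("fin",len(t), t.mean(0) if len(t) else 0)
    w=(S<40)&(V>150)&(z>.085)&(z<.13)&(p[...,0]<.6)&roi
    num,l,st,c=cv2.connectedComponentsWithStats(w.astype(np.uint8))
    for i in range(1,num):
        if st[i,4]>10: print("white",st[i],p[l==i].mean(0))
    for nm,lo,hi in(("z40-52",.042,.053),("z90-100",.09,.1),("z75-85",.075,.085)):
        m=(z>lo)&(z<hi)&roi&~((H>45)&(H<75)&(S>100))
        num,l,st,c=cv2.connectedComponentsWithStats(m.astype(np.uint8))
        for i in range(1,num):
            if st[i,4]>60: print(nm,st[i],p[l==i].mean(0).round(4),np.ptp(p[l==i],axis=0).round(3))
E
```

```text
top bench z 0.0003565042415383246
lid 3509 ((0.575082540512085, -0.08707734942436218), (0.2603638172149658, 0.1668829321861267), 88.5956039428711) 0.09012496912206741 [[0.4884999990463257, -0.2152000069618225], [0.6553000211715698, -0.21930000185966492], [0.6617000102996826, 0.04100000113248825], [0.4948999881744385, 0.045099999755620956]]Traceback (most recent call last):
  File "<stdin>", line 11, in <module>
    return umr_minimum(a, axis, None, out, keepdims, initial, where)
ValueError: zero-size array to reduction operation minimum which has no identity
```

```bash
cat > a.py <<'E'
from h import *
for n in("top","scene"):
    s=dict(np.load(n+"0.npz")); p=pts(s); hsv=cv2.cvtColor(s["image"],cv2.COLOR_RGB2HSV); H,S,V=cv2.split(hsv)
    z=p[...,2]; roi=(p[...,0]>.25)&(p[...,0]<.8)&(abs(p[...,1])<.35)
    g=(H>45)&(H<75)&(S>150)&(abs(z-.09)<.006)&roi
    r=cv2.minAreaRect(p[g][:,:2].astype(np.float32)); print(n,"lid",g.sum(),r)
    o=((H<17)|(H>175))&(S>150)&roi&(p[...,0]<.6)&(p[...,1]>-.1)&(p[...,1]<.05)
    q=p[o]; print("orange",o.sum())
    if len(q): 
        print(q.min(0),q.max(0),np.histogram(q[:,2],bins=[.05,.09,.1,.104,.112,.118,.124,.13])[0])
        a=q[(abs(q[:,2]-.108)<.006)]; print(a.mean(0),cv2.fitLine(a[:,:2].astype(np.float32),cv2.DIST_L2,0,.001,.001).ravel(),cv2.minAreaRect(a[:,:2].astype(np.float32)))
        t=q[q[:,2]>.120]; print("fin",len(t), t.mean(0) if len(t) else 0, t.min(0),t.max(0))
    m=(S<70)&(V>110)&(z>.085)&(z<.15)&(p[...,0]<.6)&roi
    num,l,st,c=cv2.connectedComponentsWithStats(m.astype(np.uint8))
    for i in range(1,num):
        if st[i,4]>8: print("white",st[i],p[l==i].mean(0).round(4),np.ptp(p[l==i],axis=0).round(3))
    for nm,lo,hi in(("z40-52",.042,.053),("z90-100",.09,.1),("z75-85",.075,.085)):
        m=(z>lo)&(z<hi)&roi&~((H>45)&(H<75)&(S>100))
        num,l,st,c=cv2.connectedComponentsWithStats(m.astype(np.uint8))
        for i in range(1,num):
            if st[i,4]>60: print(nm,st[i],p[l==i].mean(0).round(4),np.ptp(p[l==i],axis=0).round(3))
E
python3 a.py
python3 - <<'E'
from h import *
a=np.load("top0.npz")["image"][175:265,240:330,::-1]
b=np.load("scene0.npz")["image"][145:220,160:260,::-1]
cv2.imwrite("pics/crop.png",np.hstack([cv2.resize(a,(400,400)),cv2.resize(b,(400,400))]))
E
```

```text
top lid 3509 ((0.575082540512085, -0.08707734942436218), (0.2603638172149658, 0.1668829321861267), 88.5956039428711)
orange 332
[ 0.401584   -0.04694806  0.06123622] [ 0.5582983  -0.00928533  0.13211202] [ 16   0   5 268   9   1  29]
[ 0.50292805 -0.03041189  0.1084116 ] [ 0.99842703 -0.05606667  0.5029281  -0.03041189] ((0.47990813851356506, -0.03221835941076279), (0.15648680925369263, 0.030093202367424965), 0.40002793073654175)
fin 34 [ 0.53967758 -0.01206203  0.12794345] [ 0.51903715 -0.0155376   0.1233914 ] [ 0.5582983  -0.00928533  0.13211202]
white [218 190  16  12 163] [0.5842 0.1453 0.0951] [0.035 0.046 0.014]
white [303 192  22  12 151] [ 0.5866 -0.1234  0.0913] [0.035 0.065 0.011]
white [260 221  19   6  93] [0.4996 0.0114 0.0917] [0.015 0.054 0.011]
white [287 223  56   8 275] [ 0.4951 -0.1253  0.0912] [0.019 0.165 0.011]
white [278 234  10  10  74] [ 0.4554 -0.028   0.1124] [0.026 0.026 0.008]
white [274 251  14   5  54] [ 0.4135 -0.0218  0.1165] [0.011 0.038 0.009]
z40-52 [176 180  33  33 396] [0.5863 0.2539 0.0482] [0.103 0.103 0.011]
z90-100 [303 182  23  22 196] [ 0.5
[... 995 characters left out ...]
0.4579 -0.0301  0.1096] [0.055 0.035 0.019]
white [223 174  11   5  29] [0.503  0.0268 0.0894] [0.019 0.025 0.004]
white [272 176  17  10  98] [0.5866 0.1423 0.093 ] [0.032 0.05  0.009]
white [144 181  61  16 198] [ 0.4977 -0.1287  0.0895] [0.035 0.165 0.019]
white [176 201  26  11 107] [ 0.5885 -0.1242  0.0894] [0.032 0.066 0.007]
z40-52 [294 176  36  21 304] [0.5929 0.2502 0.0458] [0.105 0.105 0.008]
z40-52 [270 194  20   8  69] [0.6112 0.1327 0.0475] [0.039 0.048 0.011]
z40-52 [105 234  16  35  84] [ 0.6541 -0.3251  0.0476] [0.106 0.055 0.011]
z90-100 [272 176  18  12 149] [0.5948 0.1422 0.0931] [0.054 0.049 0.006]
z75-85 [ 92 220  28  38 708] [ 0.6071 -0.3275  0.0786] [0.141 0.061 0.007]
```

View pics/crop.png

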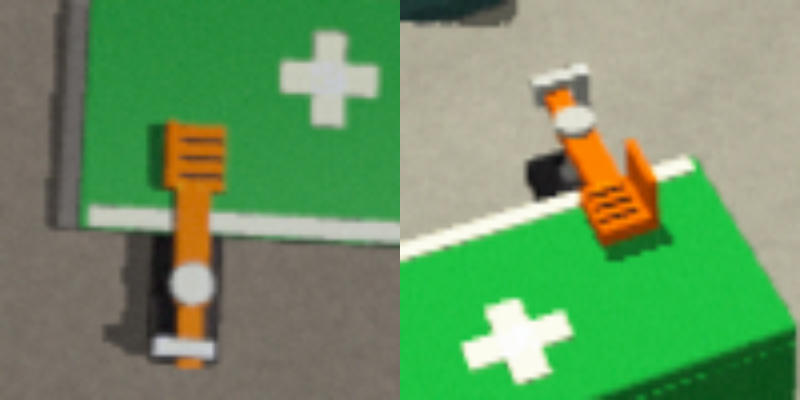

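The left crop shows the pad at about (195,155) with its fin on the left edge. The pivot cap is at (192,283) and the keeper at (183,348). Next I hover over the pad with closed fingers.

```bash
cat >> h.py <<'E'
from scipy.spatial.transform import Rotation as Ro
C=np.array([.587,-.088]); CY=-.025; PV=np.array([.457,-.030])
def down(yaw): return Ro.from_euler('xyz',[np.pi,0,yaw])
def cur():
    o=robot.get_obs(); return np.array(o["tool_pos"]),Ro.from_euler('xyz',o["ee_rot"])
def row(p,R,p0=None,R0=None):
    if p0 is None: p0,R0=cur()
    return np.r_[(R0.inv()*R).as_rotvec().round(3),(R0.inv().apply(np.array(p)-p0)*100).round(2)]
E
python3 - <<'E'
from h import *
np.set_printoptions(suppress=True)
print(row([.541,-.030,.16],down(np.pi/2-.04)))
print(row([.541,-.030,.20],down(np.pi/2-.04)))
E
```

```text
[ -0.002   0.001   1.149 -49.78  -33.52    2.24 ]
[ -0.002   0.001   1.149 -49.77  -33.53   -1.76 ]
```

>>> move_arm:
  deltas: [0, 0, 1.149, -49.8, -33.5, -1.8, 1, 0, 0, 1.149, -49.8, -33.5, -1.8, 1, 0, 0, 1.149, -49.8, -33.5, -1.8, 1, 0, 0, 1.149, -49.8, -33.5, -1.8, 1, 0, 0, 1.149, -49.8, -33.5, -1.8, 1, 0, 0, 1.149, -49.8, -33.5, -1.8, 1, 0, 0, 1.149, -49.8, -33.5, -1.8, 1, 0, 0, 1.149, -49.8, -33.5, -1.8, 1]

```text
time: 0.9
tool_pos: [0.443, 0.1429, 0.1946]
ee_rot: [-3.141, -0.0, 1.526]
wrist_force: [0.5, 0.2, 0.1]
width: 0.0332
finger_force: 0.0
```

```bash
python3 -c "
from h import *
print(row([.541,-.030,.135],down(np.pi/2-.04)).tolist())"
```

```text
[-0.0, -0.0, -0.005, -16.83, 10.57, 5.96]
```

>>> move_arm:
  deltas: [0, 0, -0.005, -16.8, 10.6, 3, 1, 0, 0, -0.005, -16.8, 10.6, 3, 1, 0, 0, -0.005, -16.8, 10.6, 3, 1, 0, 0, -0.005, -16.8, 10.6, 3, 1, 0, 0, -0.005, -16.8, 10.6, 5, 1, 0, 0, -0.005, -16.8, 10.6, 5, 1, 0, 0, -0.005, -16.8, 10.6, 5, 1, 0, 0, -0.005, -16.8, 10.6, 5, 1]

```text
time: 1.7
tool_pos: [0.542, -0.0264, 0.1459]
ee_rot: [3.14, -0.0, 1.537]
wrist_force: [-0.3, 0.1, -0.3]
width: 0.0003
finger_force: 0.0
```

```bash
python3 -c "
from h import *
s=robot.snapshot('scene');t=robot.snapshot('top')
a=s['image'][130:220,150:270,::-1];b=t['image'][160:265,225:345,::-1]
cv2.imwrite('pics/hover.png',np.hstack([cv2.resize(a,(400,300)),cv2.resize(b,(400,300))]))
print(cur()[0],robot.get_obs()['ee_rot'],row([.541,-.030,.112],down(np.pi/2-.04)).tolist())"
```

```text
[ 0.54219399 -0.02635397  0.14631096] [3.13917437e+00 1.29349187e-04 1.53752715e+00] [0.002, 0.0, 0.007, -0.37, -0.12, 3.43]
```

View pics/hover.png

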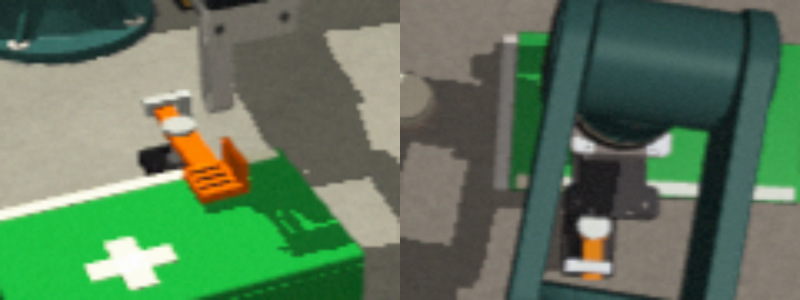

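The finger tip hovers at crop (217,108). The pad is at (211,180) and the fin at (233,165), both left crop. I check the offset by projecting.

```bash
python3 -c "
from h import *
s=dict(np.load('scene0.npz'));R=rot(s['orientation']);f=192/np.tan(np.radians(s['fov_y'])/2)
def pr(p):
    c=R.T@(np.array(p)-s['origin']); q=np.array([s['cx']+f*c[0]/-c[2],s['cy']-f*c[1]/-c[2]])
    return ((q-[150,130])*400/120).round(1)
print(pr([.5422,-.0264,.1463]))
u=np.array([1,-.04]);v=np.array([.04,1])
for n,x,y,z in (('pad',.084,0,.108),('c1',.062,-.016,.108),('c2',.106,-.016,.108),('f1',.062,.018,.108),('f2',.106,.018,.108),('ft1',.062,.021,.128),('ft2',.106,.021,.128),('pv',0,0,.112)):
    print(n,pr([*(PV+x*u+y*v),z]))
"
```

```text
[216.5 130.9]
pad [209.8 173.5]
c1 [181.7 164.5]
c2 [200.2 191.7]
f1 [221.4 155.5]
f2 [240.9 182.2]
ft1 [223.9 133.6]
ft2 [243.6 159.9]
pv [175.3 120.6]
```

```bash
python3 -c "
from h import *
s=robot.snapshot('scene');p=pts(s)
a=s['image'][140:195,185:245,::-1]
cv2.imwrite('pics/zoom.png',cv2.resize(a,(600,550),interpolation=cv2.INTER_NEAREST))
q=p[(abs(p[...,0]-.542)<.05)&(abs(p[...,1]+.026)<.04)&(p[...,2]>.132)&(p[...,2]<.2)]
for z in np.arange(.132,.2,.006):
    k=q[abs(q[:,2]-z)<.003]; print(round(z,3),len(k),k.mean(0).round(4) if len(k) else '')
"
```

```text
0.132 0 
0.138 0 
0.144 0 
0.15 0 
0.156 0 
0.162 0 
0.168 5 [ 0.5461 -0.0291  0.1692]
0.174 13 [ 0.5497 -0.0302  0.1749]
0.18 17 [ 0.5515 -0.03    0.1802]
0.186 21 [ 0.5516 -0.0294  0.1859]
0.192 21 [ 0.552 -0.029  0.192]
0.198 18 [ 0.5509 -0.0288  0.1975]
```

View pics/zoom.png

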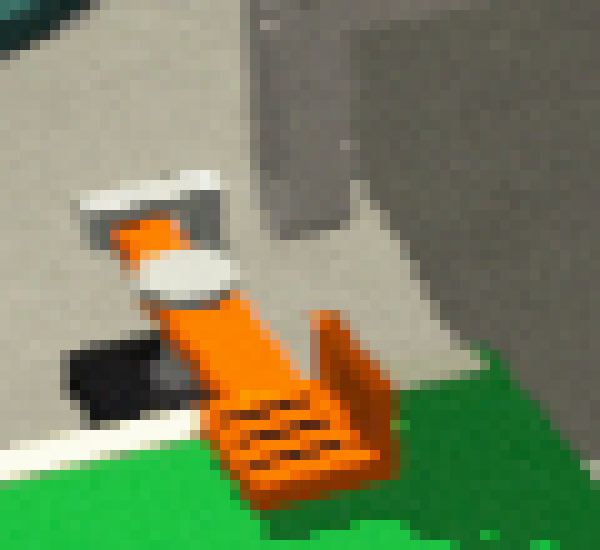

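The tip renders at (310,235), about 20 mm above the reported TCP, and lines up with the pad (310,430) inside the fin. I go down under force feedback.

>>> move_arm:
  deltas: [0, 0, 0, -0.15, 0, 0.6, 1, 0, 0, 0, -0.15, 0, 1.2, 1, 0, 0, 0, -0.15, 0, 1.8, 1, 0, 0, 0, -0.15, 0, 2.4, 1, 0, 0, 0, -0.15, 0, 2.8, 1, 0, 0, 0, -0.15, 0, 3.2, 1, 0, 0, 0, -0.15, 0, 3.4, 1, 0, 0, 0, -0.15, 0, 3.4, 1]

```text
time: 2.65
tool_pos: [0.5416, -0.0288, 0.1105]
ee_rot: [-3.141, -0.0, 1.536]
wrist_force: [0.9, 0.5, -0.0]
width: 0.0003
finger_force: 0.0
```

>>> move_arm:
  deltas: [0, 0, 0, 0, 0, 0.1, 1, 0, 0, 0, 0, 0, 0.2, 1, 0, 0, 0, 0, 0, 0.3, 1, 0, 0, 0, 0, 0, 0.4, 1, 0, 0, 0, 0, 0, 0.5, 1, 0, 0, 0, 0, 0, 0.5, 1]

```text
time: 3.25
tool_pos: [0.5417, -0.0288, 0.1056]
ee_rot: [-3.141, -0.0, 1.536]
wrist_force: [-0.8, -0.2, -0.5]
width: 0.0006
finger_force: 0.0
```

>>> move_arm:
  deltas: [0, 0, 0, 0, 0, 0.2, 1, 0, 0, 0, 0, 0, 0.4, 1, 0, 0, 0, 0, 0, 0.6, 1, 0, 0, 0, 0, 0, 0.8, 1, 0, 0, 0, 0, 0, 1.0, 1, 0, 0, 0, 0, 0, 1.2, 1, 0, 0, 0, 0, 0, 1.2, 1]

```text
time: 3.95
tool_pos: [0.5415, -0.0287, 0.0934]
ee_rot: [-3.141, -0.0, 1.536]
wrist_force: [-0.6, 0.6, 0.1]
width: 0.0005
finger_force: 0.0
```

```bash
python3 -c "
from h import *
s=robot.snapshot('scene');p=pts(s)
a=s['image'][140:195,185:245,::-1]
cv2.imwrite('pics/zoom2.png',cv2.resize(a,(600,550),interpolation=cv2.INTER_NEAREST))"
```

```text
(no output)
```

View pics/zoom2.png

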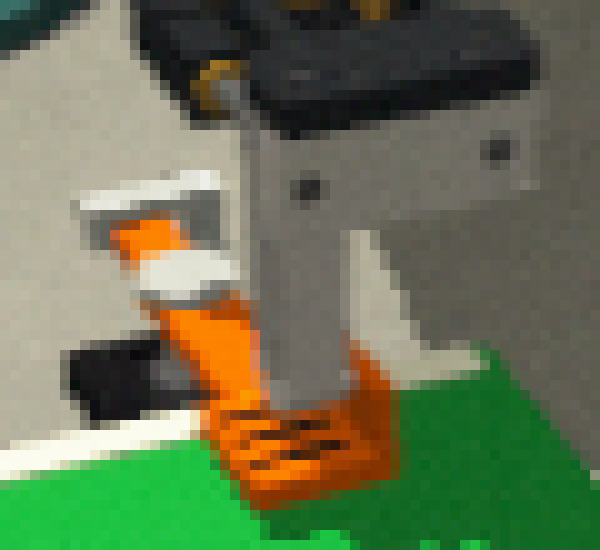

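The finger tip's front face ends at (310,405), close above the pad (ribs at rows 410–465). I check how far along the pad it sits.

```bash
python3 -c "
from h import *
s=robot.snapshot('scene');p=pts(s)
H,S,V=cv2.split(cv2.cvtColor(s['image'],cv2.COLOR_RGB2HSV))
q=p[(abs(p[...,0]-.542)<.03)&(abs(p[...,1]+.026)<.02)&(S<60)&(p[...,2]>.1)&(p[...,2]<.17)]
print(len(q))
for z in np.arange(.1,.17,.005):
    k=q[abs(q[:,2]-z)<.0025]; print(round(z,3),len(k),*(k.mean(0).round(4),k.min(0).round(4),k.max(0).round(4)) if len(k) else '')
for v in range(172,192,2): print(v,[(tuple((p[v,u]*1000).round().astype(int)),int(S[v,u])) for u in (212,215,218)])
"
```

```text
144
0.1 0
0.105 0
0.11 0
0.115 0
0.12 3 [ 0.5514 -0.0246  0.121 ] [ 0.5502 -0.0312  0.1197] [ 0.5527 -0.0193  0.1219]
0.125 10 [ 0.5528 -0.0328  0.1249] [ 0.5394 -0.0387  0.1229] [ 0.556  -0.0238  0.1271]
0.13 17 [ 0.5535 -0.0319  0.1298] [ 0.5396 -0.0397  0.1275] [ 0.5578 -0.0213  0.1323]
0.135 12 [ 0.5514 -0.0327  0.1353] [ 0.5389 -0.0386  0.1332] [ 0.5564 -0.0228  0.1369]
0.14 12 [ 0.5542 -0.0313  0.14  ] [ 0.5518 -0.0397  0.1375] [ 0.5571 -0.0228  0.1423]
0.145 15 [ 0.5527 -0.031   0.1449] [ 0.5412 -0.0391  0.1426] [ 0.5587 -0.0206  0.1467]
0.15 18 [ 0.5512 -0.0318  0.15  ] [ 0.5328 -0.0407  0.1477] [ 0.5579 -0.0193  0.1524]
0.155 14 [ 0.5523 -0.0317  0.1548] [ 0.5287 -0.0392  0.1525] [ 0.5593 -0.0202  0.1563]
0.16 19 [ 0.5501 -0.0322  0.1599] [ 0.5287 -0.0389  0.1577] [ 0.5582 -0.0214  0.1619]
0.165 14 [ 0.551  -0.0338  0.1651] [ 0.5329 -0.0394  0.1629] [ 0.5587 -0.023   0.1674]
0.17 10 [ 0.5511 -0.0331  0.1686] [ 0.5328 -0.0393  0.1678] [ 0.5598 -0.0233  0.1696]
172 [((np.int64(554), np.int64(-39), np.int64(148)), 20), ((np.int64(555), np.int64(-31), np.int64(146)), 30), ((np.i
[... 835 characters left out ...]
p.int64(-21), np.int64(107)), 255)]
184 [((np.int64(547), np.int64(-39), np.int64(107)), 255), ((np.int64(548), np.int64(-31), np.int64(105)), 251), ((np.int64(552), np.int64(-23), np.int64(105)), 175)]
186 [((np.int64(559), np.int64(-43), np.int64(109)), 251), ((np.int64(558), np.int64(-35), np.int64(106)), 255), ((np.int64(564), np.int64(-29), np.int64(107)), 249)]
188 [((np.int64(563), np.int64(-45), np.int64(106)), 255), ((np.int64(562), np.int64(-36), np.int64(102)), 253), ((np.int64(565), np.int64(-29), np.int64(102)), 255)]
190 [((np.int64(562), np.int64(-45), np.int64(99)), 236), ((np.int64(549), np.int64(-32), np.int64(87)), 169), ((np.int64(553), np.int64(-25), np.int64(87)), 199)]
```

>>> move_arm:
  deltas: [0, 0, 0, 0, 0, 0.2, 1, 0, 0, 0, 0, 0, 0.4, 1, 0, 0, 0, 0, 0, 0.6, 1, 0, 0, 0, 0, 0, 0.7, 1, 0, 0, 0, 0, 0, 0.8, 1, 0, 0, 0, 0, 0, 0.8, 1]

```text
time: 4.65
tool_pos: [0.5417, -0.0288, 0.0857]
ee_rot: [-3.141, -0.0, 1.536]
wrist_force: [0.2, 0.9, -0.6]
width: 0.0008
finger_force: 0.0
```

>>> move_arm:
  deltas: [0, 0, 0, 0, 0, 0.1, 1, 0, 0, 0, 0, 0, 0.2, 1, 0, 0, 0, 0, 0, 0.3, 1, 0, 0, 0, 0, 0, 0.4, 1, 0, 0, 0, 0, 0, 0.4, 1]

```text
time: 5.15
tool_pos: [0.542, -0.0288, 0.0822]
ee_rot: [3.141, 0.0, 1.536]
wrist_force: [-0.4, -0.3, 3.0]
width: 0.0003
finger_force: 1.6
```

>>> move_arm:
  deltas: [0, 0, 0, 0, 0, 0.1, 1, 0, 0, 0, 0, 0, 0.2, 1, 0, 0, 0, 0, 0, 0.3, 1, 0, 0, 0, 0, 0, 0.4, 1, 0, 0, 0, 0, 0, 0.4, 1]

```text
time: 5.65
tool_pos: [0.542, -0.0288, 0.0781]
ee_rot: [3.141, -0.0, 1.536]
wrist_force: [-0.5, -0.5, 6.7]
width: 0.0003
finger_force: 2.6
```

>>> move_arm:
  deltas: [0, 0, 0, 0, 0, 0.1, 1, 0, 0, 0, 0, 0, 0.15, 1, 0, 0, 0, 0, 0, 0.15, 1]

```text
time: 5.95
tool_pos: [0.5421, -0.0288, 0.0769]
ee_rot: [3.141, -0.0, 1.536]
wrist_force: [-0.8, 0.5, 6.1]
width: 0.0005
finger_force: 3.0
```

```bash
cat > sw.py <<'E'
from h import *
import sys
np.set_printoptions(suppress=True,linewidth=150)
# swing: current radius about pivot; rotate tool about pivot by a (world +z)
p0,R0=cur(); d=p0[:2]-PV; dz=float(sys.argv[1]); out=float(sys.argv[3]) if len(sys.argv)>3 else 0
print(p0,'r',np.hypot(*d),'ang',np.arctan2(d[1],d[0]))
d=d*(1+out/np.hypot(*d))
for a in eval(sys.argv[2]):
    c,s_=np.cos(a),np.sin(a); q=PV+np.array([c*d[0]-s_*d[1],s_*d[0]+c*d[1]])
    print(a,row([*q,p0[2]+dz],Ro.from_euler('z',a)*R0,p0,R0))
E
python3 sw.py 0 "[.06,.12,.18,.24,.3,.36,.42,.48]"
```

```text
[ 0.54206466 -0.02881498  0.07686746] r 0.08507291692023607 ang 0.013929970727716809
0.06 [ 0.    0.   -0.06  0.51 -0.04 -0.  ]
0.12 [ 0.    0.   -0.12  1.01 -0.11 -0.  ]
0.18 [ 0.    0.   -0.18  1.51 -0.21 -0.  ]
0.24 [ 0.    0.   -0.24  2.01 -0.34 -0.  ]
0.3 [ 0.    0.   -0.3   2.49 -0.5  -0.  ]
0.36 [ 0.    0.   -0.36  2.97 -0.69 -0.  ]
0.42 [ 0.    0.   -0.42  3.43 -0.91 -0.  ]
0.48 [ 0.    0.   -0.48  3.88 -1.15 -0.  ]
```

>>> move_arm:
  deltas: [0, 0, -0.03, 0.26, -0.01, 0.03, 1, 0, 0, -0.06, 0.51, -0.04, 0.03, 1, 0, 0, -0.09, 0.76, -0.07, 0.03, 1, 0, 0, -0.12, 1.01, -0.11, 0.03, 1, 0, 0, -0.15, 1.26, -0.16, 0.03, 1]

```text
time: 6.45
tool_pos: [0.5411, -0.0165, 0.0768]
ee_rot: [3.14, 0.001, 1.687]
wrist_force: [-0.7, -0.7, 5.7]
width: 0.0004
finger_force: 3.0
```

```bash
python3 sw.py 0 "[.08,.16,.24,.32,.40,.48,.56,.64]"
```

```text
[ 0.54107327 -0.01648047  0.0767648 ] r 0.08515335027471539 ang 0.15944155146928243
0.08 [-0.    0.   -0.08  0.68 -0.06 -0.  ]
0.16 [-0.    0.   -0.16  1.35 -0.17 -0.  ]
0.24 [-0.    0.   -0.24  2.01 -0.33 -0.  ]
0.32 [-0.    0.   -0.32  2.66 -0.55 -0.  ]
0.4 [-0.    0.   -0.4   3.28 -0.82 -0.  ]
0.48 [-0.     0.001 -0.48   3.89  -1.13  -0.01 ]
0.56 [-0.001  0.001 -0.56   4.46  -1.5   -0.01 ]
0.64 [-0.001  0.001 -0.64   5.01  -1.9   -0.01 ]
```

>>> move_arm:
  deltas: [0, 0, -0.08, 0.68, -0.06, 0, 1, 0, 0, -0.16, 1.35, -0.17, 0, 1, 0, 0, -0.24, 2.01, -0.33, 0, 1, 0, 0, -0.32, 2.66, -0.55, 0, 1]

```text
time: 6.85
tool_pos: [0.5328, 0.0094, 0.0768]
ee_rot: [3.14, 0.002, 2.009]
wrist_force: [-0.3, -1.1, 5.4]
width: 0.0004
finger_force: 3.0
```

```bash
python3 sw.py 0 "[.08,.16,.24,.32,.40,.48,.56,.64]"; python3 -c "
from h import *
s=robot.snapshot('scene')
a=s['image'][140:195,185:245,::-1]
cv2.imwrite('pics/zoom3.png',cv2.resize(a,(600,550),interpolation=cv2.INTER_NEAREST))"
```

```text
[0.53276817 0.0093831  0.07684481] r 0.08539229082235487 ang 0.47934943270968844
0.08 [-0.    0.   -0.08  0.68 -0.06 -0.  ]
0.16 [-0.    0.   -0.16  1.35 -0.17 -0.  ]
0.24 [-0.    0.   -0.24  2.02 -0.33 -0.  ]
0.32 [-0.001  0.    -0.32   2.67  -0.54  -0.01 ]
0.4 [-0.001  0.001 -0.4    3.29  -0.81  -0.01 ]
0.48 [-0.001  0.001 -0.48   3.9   -1.13  -0.01 ]
0.56 [-0.001  0.001 -0.56   4.48  -1.49  -0.01 ]
0.64 [-0.001  0.001 -0.64   5.03  -1.9   -0.01 ]
```

View pics/zoom3.png

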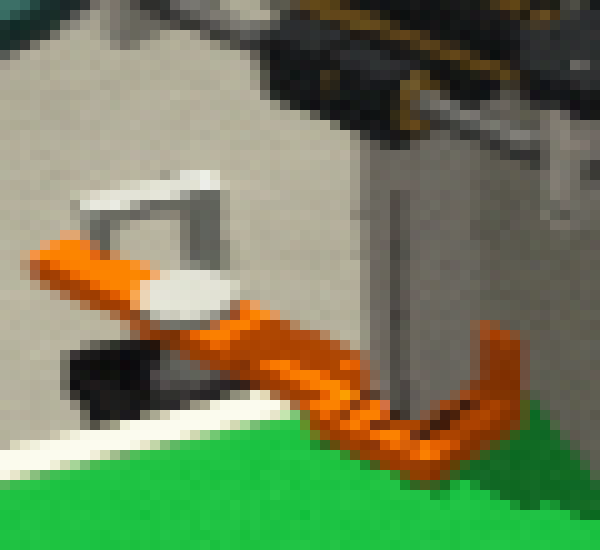

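The lever is swinging: the tail is out from under the keeper at (60,260), and the finger sits on the pad against the fin at (400,400).

>>> move_arm:
  deltas: [0, 0, -0.08, 0.68, -0.06, 0, 1, 0, 0, -0.16, 1.35, -0.17, 0, 1, 0, 0, -0.24, 2.02, -0.33, 0, 1, 0, 0, -0.32, 2.67, -0.54, 0, 1, 0, 0, -0.4, 3.29, -0.81, 0, 1, 0, 0, -0.48, 3.9, -1.13, 0, 1, 0, 0, -0.56, 4.48, -1.49, 0, 1, 0, 0, -0.64, 5.03, -1.9, 0, 1]

```text
time: 7.7
tool_pos: [0.4947, 0.0471, 0.077]
ee_rot: [3.141, 0.003, 2.649]
wrist_force: [0.3, -0.4, 6.1]
width: 0.0006
finger_force: 2.9
```

```bash
python3 sw.py 0 "[.08,.16,.24,.32,.40,.48,.54,.60]"
```

```text
[0.49467677 0.04713431 0.07697425] r 0.08584428067932046 ang 1.1164259471859712
0.08 [-0.    0.   -0.08  0.68 -0.05 -0.  ]
0.16 [-0.    0.   -0.16  1.36 -0.16 -0.  ]
0.24 [-0.001  0.    -0.24   2.03  -0.32  -0.01 ]
0.32 [-0.001  0.    -0.32   2.68  -0.54  -0.01 ]
0.4 [-0.001  0.    -0.4    3.31  -0.8   -0.01 ]
0.48 [-0.001  0.    -0.48   3.92  -1.12  -0.01 ]
0.54 [-0.002  0.001 -0.54   4.36  -1.39  -0.01 ]
0.6 [-0.002  0.001 -0.6    4.79  -1.68  -0.02 ]
```

>>> move_arm:
  deltas: [0, 0, -0.08, 0.68, -0.05, 0, 1, 0, 0, -0.16, 1.36, -0.16, 0, 1, 0, 0, -0.24, 2.03, -0.32, 0, 1, 0, 0, -0.32, 2.68, -0.54, 0, 1, 0, 0, -0.4, 3.31, -0.8, 0, 1, 0, 0, -0.48, 3.92, -1.12, 0, 1, 0, 0, -0.54, 4.36, -1.39, 0, 1, 0, 0, -0.6, 4.79, -1.68, 0, 1]

```text
time: 8.5
tool_pos: [0.4447, 0.0553, 0.077]
ee_rot: [-3.141, 0.003, -3.035]
wrist_force: [0.0, 0.0, 6.3]
width: 0.0002
finger_force: 2.9
```

>>> move_arm:
  deltas: [0, 0, 0, 0, 0, 0, 1, 0, 0, 0, 0, 0, -1, 1, 0, 0, 0, 0, 0, -3, 1, 0, 0, 0, 0, 0, -6, 1, 0, 0, 0, 0, 0, -10, 1, 0, 0, 0, 0, 0, -14, 1, 0, 0, 0, 0, 0, -14, 1]

```text
time: 9.2
tool_pos: [0.4464, 0.0553, 0.2222]
ee_rot: [-3.141, 0.011, -3.037]
wrist_force: [0.0, 0.4, 0.9]
width: 0.0002
finger_force: 0.0
```

```bash
python3 - <<'E'
from h import *
s=robot.snapshot('scene')
a=s['image'][120:240,100:260,::-1]
cv2.imwrite('pics/after.png',cv2.resize(a,(800,600)))
np.set_printoptions(suppress=True,linewidth=150)
# lift approach: tool pitched, z fwd-down 45deg, yaw per case
t=np.radians(45); c,s_=np.cos(CY),np.sin(CY)
z=np.array([c*np.cos(t),s_*np.cos(t),-np.sin(t)])
yl=np.array([-s_,c,0])
for y in(yl,-yl):
    R=Ro.from_matrix(np.c_[np.cross(y,z),y,z]); p0,R0=cur()
    print((R0.inv()*R).as_rotvec(), R.as_euler('xyz'))
print(robot.get_obs()["joint_positions"].round(3))
E
```

```text
[ 0.05068921 -0.77838494  0.12249419] [-3.14159265  0.78539816  3.11659265]
[ 1.14793928  0.07475496 -2.79468222] [ 3.14159265 -0.78539816 -0.025     ]
[-0.003 -0.15   1.53   0.     1.755 -1.678]
```

View pics/after.png

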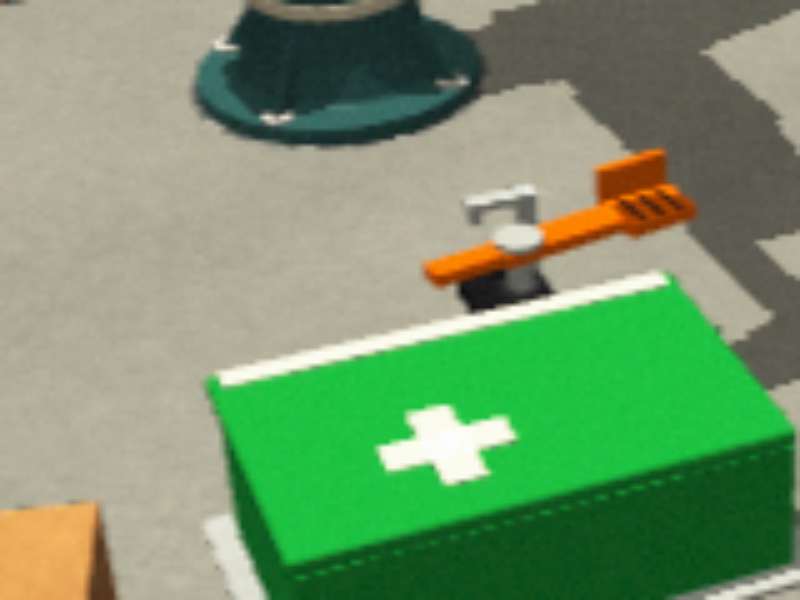

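The lever now lies clear, parallel to the lid's front edge: tail at (430,272), pad at (665,200). The lid is still shut. Next I plan the lip hook with the tool tilted 45°, using the tip contact offset of about 24 mm learned from the press.

```bash
cat > lid.py <<'E'
from h import *
import sys
np.set_printoptions(suppress=True,linewidth=150)
t=np.radians(45); c,s_=np.cos(CY),np.sin(CY); ex=np.array([c,s_,0]); ey=np.array([-s_,c,0]); ez=np.array([0,0,1.])
C3=np.array([C[0]+.001,C[1],0]); OFF=.024; S=.016; YC=-.100
d=np.cos(t)*ex-np.sin(t)*ez; n=np.sin(t)*ex+np.cos(t)*ez
R=Ro.from_matrix(np.c_[np.cross(ey,d),ey,d])
def tcp(xk,zk): return C3+ex*xk+ey*YC+ez*zk-.008*n+OFF*d     # K = upper tip corner, case x,z
def lidK(phi):
    e=np.array([.075-.172*np.cos(phi),.08+.172*np.sin(phi)]); a=max(phi,t)
    return e+S*np.array([np.cos(a),-np.sin(a)])
def show(l):
    p0,R0=cur()
    for nme,p in l: print(nme,p.round(4),row(p,R,p0,R0))
E
python3 - <<'E'
from lid import *
k=lidK(0); print(k)
show([("high",tcp(-.16,.25)),("low",tcp(-.16,k[1]-.006)),("in",tcp(k[0],k[1]-.006))])
E
```

```text
[-0.08568629  0.06868629]
high [ 0.4369 -0.1843  0.2274] [  0.051  -0.778   0.122   3.31  -23.74   -0.85 ]
low [ 0.4369 -0.1843  0.0401] [  0.051  -0.778   0.122   3.42  -23.73   17.88 ]
in [ 0.5112 -0.1861  0.0401] [  0.051  -0.778   0.122  -3.95  -24.69   17.92 ]
```

>>> move_arm:
  deltas: [0.051, -0.778, 0.122, 3.3, -23.7, -0.9, 1, 0.051, -0.778, 0.122, 3.3, -23.7, -0.9, 1, 0.051, -0.778, 0.122, 3.3, -23.7, -0.9, 1, 0.051, -0.778, 0.122, 3.3, -23.7, -0.9, 1, 0.051, -0.778, 0.122, 3.3, -23.7, -0.9, 1, 0.051, -0.778, 0.122, 3.3, -23.7, -0.9, 1, 0.051, -0.778, 0.122, 3.3, -23.7, -0.9, 1, 0.051, -0.778, 0.122, 3.3, -23.7, -0.9, 1]

```text
time: 10.05
tool_pos: [0.4393, -0.1784, 0.2258]
ee_rot: [3.141, 0.77, 3.108]
wrist_force: [0.8, 0.1, 0.3]
width: 0.0006
finger_force: 0.0
```

```bash
python3 - <<'E'
from lid import *
k=lidK(0); print(robot.get_obs()["joint_positions"].round(3))
show([("high",tcp(-.16,.25)),("low",tcp(-.16,k[1]-.006)),("in",tcp(k[0],k[1]-.006))])
E
```

```text
[-0.988 -0.642  2.05   0.633  1.286 -2.566]
high [ 0.4369 -0.1843  0.2274] [-0.006 -0.015 -0.006  0.05  -0.6   -0.27 ]
low [ 0.4369 -0.1843  0.0401] [-0.006 -0.015 -0.006 13.09  -0.6   13.18 ]
in [ 0.5112 -0.1861  0.0401] [-0.006 -0.015 -0.006  7.75  -0.53  18.36 ]
```

```bash
cat > lid.py <<'E'
from h import *
np.set_printoptions(suppress=True,linewidth=150)
t=np.radians(55); c,s_=np.cos(CY),np.sin(CY); ex=np.array([c,s_,0]); ey=np.array([-s_,c,0]); ez=np.array([0,0,1.])
C3=np.array([C[0]+.001,C[1],0]); OFF=.024; S=.016; YC=-.100; HD=-.25
hx=np.array([np.cos(HD),np.sin(HD),0]); hy=np.array([-np.sin(HD),np.cos(HD),0])
d=np.cos(t)*hx-np.sin(t)*ez; n=np.sin(t)*hx+np.cos(t)*ez
R=Ro.from_matrix(np.c_[np.cross(-hy,d),-hy,d])
def tcp(xk,zk): return C3+ex*xk+ey*YC+ez*zk-.008*n+OFF*d     # K = upper tip corner, case x,z
def lidK(phi):
    e=np.array([.075-.172*np.cos(phi),.08+.172*np.sin(phi)]); a=max(phi,t)
    return e+S*np.array([np.cos(a),-np.sin(a)])
def show(l):
    p0,R0=cur()
    for nme,p in l: print(nme,p.round(4),row(p,R,p0,R0))
E
python3 - <<'E'
from lid import *
k=lidK(0); print(k)
p0,R0=cur()
print("spin",row(p0+[0,0,.05],down(-1.2)), row(p0+[0,0,.05],down(1.6)))
show([("high",tcp(-.16,.25))])
E
```

```text
[-0.08782278  0.06689357]
spin [-0.755  0.498 -1.862 -3.48   0.    -3.59 ] [ 0.578  0.616  1.427 -3.48   0.    -3.59 ]
high [ 0.4325 -0.1858  0.2258] [-0.236  0.205 -2.958  0.47  -0.76  -0.45 ]
```

>>> move_arm:
  deltas: [0, 0, 1.6, 0, 0, 0, 1, 0, 0, 1.6, 0, 0, 0, 1, 0, 0, 1.6, 0, 0, 0, 1, 0, 0, 1.6, 0, 0, 0, 1, 0, 0, 1.6, 0, 0, 0, 1, 0, 0, 1.6, 0, 0, 0, 1, 0, 0, 1.6, 0, 0, 0, 1, 0, 0, 1.6, 0, 0, 0, 1]

```text
time: 10.85
tool_pos: [0.4414, -0.1765, 0.2286]
ee_rot: [2.404, 0.254, 1.812]
wrist_force: [0.1, -0.6, 0.3]
width: 0.0006
finger_force: 0.0
```

```bash
python3 - <<'E'
from lid import *
print(robot.get_obs()["joint_positions"].round(3))
show([("high",tcp(-.16,.25))])
E
```

```text
[-0.981 -0.641  2.045  0.633  1.287 -1.36 ]
high [ 0.4325 -0.1858  0.2258] [ 0.064 -0.25   2.101 -0.59  -1.1   -0.39 ]
```

>>> move_arm:
  deltas: [0.064, -0.25, 2.1, -0.6, -1.1, -0.4, 1, 0.064, -0.25, 2.1, -0.6, -1.1, -0.4, 1, 0.064, -0.25, 2.1, -0.6, -1.1, -0.4, 1, 0.064, -0.25, 2.1, -0.6, -1.1, -0.4, 1, 0.064, -0.25, 2.1, -0.6, -1.1, -0.4, 1, 0.064, -0.25, 2.1, -0.6, -1.1, -0.4, 1, 0.064, -0.25, 2.1, -0.6, -1.1, -0.4, 1, 0.064, -0.25, 2.1, -0.6, -1.1, -0.4, 1]

```text
time: 11.65
tool_pos: [0.4326, -0.1858, 0.226]
ee_rot: [2.548, -0.429, 0.801]
wrist_force: [0.4, -0.3, -0.8]
width: 0.0003
finger_force: 0.0
```

```bash
python3 - <<'E'
from lid import *
k=lidK(0)
print(robot.get_obs()["joint_positions"].round(3))
show([("high",tcp(-.16,.25)),("low",tcp(-.14,k[1]-.006))])
E
```

```text
[-0.847 -0.68   2.041  0.428  1.199  0.02 ]
high [ 0.4325 -0.1858  0.2258] [ 0.028 -0.109  0.91  -0.02  -0.02   0.01 ]
low [ 0.4525 -0.1863  0.0366] [ 0.028 -0.109  0.91  -6.66  -8.74  15.55 ]
```

>>> move_arm:
  deltas: [0.028, -0.109, 0.91, -0.7, -0.9, 1.6, 1, 0.028, -0.109, 0.91, -1.5, -2, 3, 1, 0.028, -0.109, 0.91, -2.5, -3.5, 6, 1, 0.028, -0.109, 0.91, -3.3, -4.4, 8, 1, 0.028, -0.109, 0.91, -3.3, -4.4, 8, 1, 0.028, -0.109, 0.91, -3.3, -4.4, 8, 1, 0.028, -0.109, 0.91, -3.3, -4.4, 8, 1]

```text
time: 12.35
tool_pos: [0.4447, -0.1864, 0.1297]
ee_rot: [3.138, -0.612, -0.244]
wrist_force: [0.3, -0.1, 0.0]
width: 0.0004
finger_force: 0.0
```

```bash
python3 - <<'E'
from lid import *
k=lidK(0)
print(robot.get_obs()["joint_positions"].round(3))
show([("low",tcp(-.14,k[1]-.006)),("in",tcp(k[0],k[1]-.006))])
E
```

```text
[-0.722 -0.548  2.118  0.308  1.034  1.009]
low [ 0.4525 -0.1863  0.0366] [ 0.    -0.001  0.005 -4.72  -0.24   8.05 ]
in [ 0.5047 -0.1876  0.0366] [ 0.    -0.001  0.005 -0.55  -1.38  10.97 ]
```

>>> move_arm:
  deltas: [0, 0, 0, -1.2, -0.1, 2, 1, 0, 0, 0, -2.4, -0.1, 4, 1, 0, 0, 0, -3.6, -0.2, 6, 1, 0, 0, 0, -4.7, -0.2, 8, 1, 0, 0, 0, -4.7, -0.2, 8, 1, 0, 0, 0, -4.7, -0.2, 8, 1]

```text
time: 12.95
tool_pos: [0.4511, -0.1874, 0.0366]
ee_rot: [3.138, -0.612, -0.247]
wrist_force: [0.8, -0.4, 0.9]
width: 0.0005
finger_force: 0.0
```

```bash
python3 - <<'E'
from lid import *
k=lidK(0)
print(robot.get_obs()["joint_positions"].round(3))
show([("in",tcp(k[0],k[1]-.006)),("touch",tcp(k[0],k[1]))])
s=robot.snapshot('scene')
a=s['image'][120:240,100:260,::-1]
cv2.imwrite('pics/pre.png',cv2.resize(a,(800,600)))
E
```

```text
[-0.707 -0.434  2.247  0.359  0.799  0.929]
in [ 0.5047 -0.1876  0.0366] [ 0.002 -0.001  0.003  4.26  -1.31   2.98 ]
touch [ 0.5047 -0.1876  0.0426] [ 0.002 -0.001  0.003  4.61  -1.31   2.49 ]
```

View pics/pre.png

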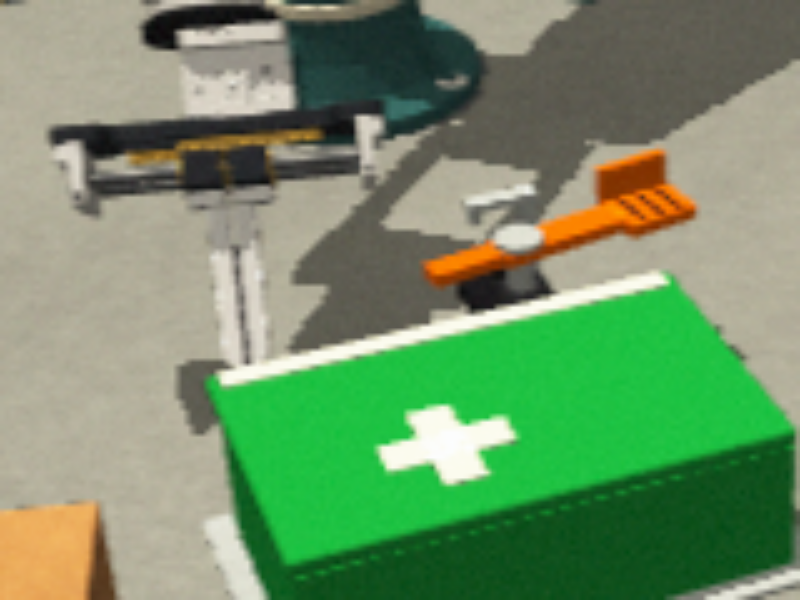

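The finger (240,360) stands in front of the lip near the lid's left corner. The gripper body's right end is at (375,150), clear of the tail at (430,270). I go in under the lip slowly.

>>> move_arm:
  deltas: [0, 0, 0, 0.6, -0.2, 0.4, 1, 0, 0, 0, 1.2, -0.4, 0.85, 1, 0, 0, 0, 1.8, -0.55, 1.25, 1, 0, 0, 0, 2.4, -0.75, 1.7, 1, 0, 0, 0, 3, -0.9, 2.1, 1, 0, 0, 0, 3.5, -1.1, 2.45, 1, 0, 0, 0, 4, -1.2, 2.8, 1, 0, 0, 0, 4.25, -1.3, 3, 1]

```text
time: 13.8
tool_pos: [0.5034, -0.1883, 0.0347]
ee_rot: [3.139, -0.609, -0.25]
wrist_force: [-6.1, -0.2, 0.1]
width: 0.0008
finger_force: 2.6
```

```bash
python3 - <<'E'
from lid import *
k=lidK(0)
show([("up%d"%(m*1000),tcp(k[0],k[1]+m)) for m in(0,.004,.008)])
E
```

```text
up0 [ 0.5047 -0.1876  0.0426] [ 0.003  0.002 -0.     0.54  -0.1   -0.59 ]
up4 [ 0.5047 -0.1876  0.0466] [ 0.003  0.002 -0.     0.77  -0.1   -0.92 ]
up8 [ 0.5047 -0.1876  0.0506] [ 0.003  0.002 -0.     1.    -0.1   -1.25 ]
```

```bash
cat > dw.py <<'E'
from lid import *
import sys
p0,R0=cur()
print(p0.round(4),robot.get_obs()["wrist_force"].round(1))
for w in eval(sys.argv[1]): print(w,(R0.inv().apply(np.array(w,float))/10).round(2))
E
python3 dw.py "[(-4,1,1),(-6,1,2),(-6,1,6),(-6,1,10),(-6,1,14)]"
```

```text
[ 0.5034 -0.1883  0.0347] [-6.1 -0.2  0.1]
(-4, 1, 1) [-0.28  0.   -0.32]
(-6, 1, 2) [-0.38  0.05 -0.51]
(-6, 1, 6) [-0.15  0.05 -0.84]
(-6, 1, 10) [ 0.07  0.05 -1.17]
(-6, 1, 14) [ 0.3   0.06 -1.5 ]
```

>>> move_arm:
  deltas: [0, 0, 0, -0.28, 0, -0.32, 1, 0, 0, 0, -0.38, 0.05, -0.51, 1, 0, 0, 0, -0.27, 0.05, -0.68, 1, 0, 0, 0, -0.15, 0.05, -0.84, 1, 0, 0, 0, -0.15, 0.05, -0.84, 1]

```text
time: 14.3
tool_pos: [0.4978, -0.1877, 0.0422]
ee_rot: [3.139, -0.612, -0.251]
wrist_force: [-0.7, 0.0, 0.3]
width: 0.0002
finger_force: 0.3
```

```bash
python3 dw.py "[(0,0,2),(0,0,4),(0,0,6),(0,0,8),(0,0,10)]"
```

```text
[ 0.4978 -0.1877  0.0422] [-0.7  0.   0.3]
(0, 0, 2) [ 0.11  0.   -0.16]
(0, 0, 4) [ 0.23  0.   -0.33]
(0, 0, 6) [ 0.34  0.   -0.49]
(0, 0, 8) [ 0.46  0.   -0.65]
(0, 0, 10) [ 0.57  0.   -0.82]
```

>>> move_arm:
  deltas: [0, 0, 0, 0.11, 0, -0.16, 1, 0, 0, 0, 0.23, 0, -0.33, 1, 0, 0, 0, 0.34, 0, -0.49, 1, 0, 0, 0, 0.46, 0, -0.65, 1, 0, 0, 0, 0.46, 0, -0.65, 1]

```text
time: 14.8
tool_pos: [0.4973, -0.1872, 0.0491]
ee_rot: [3.14, -0.61, -0.251]
wrist_force: [-3.5, -0.3, -1.4]
width: 0.0005
finger_force: 2.2
```

```bash
python3 dw.py "[(0,0,3),(0,0,6),(0,0,9),(0,0,12)]"
```

```text
[ 0.4973 -0.1872  0.0491] [-3.5 -0.3 -1.4]
(0, 0, 3) [ 0.17  0.   -0.25]
(0, 0, 6) [ 0.34  0.   -0.49]
(0, 0, 9) [ 0.52  0.   -0.74]
(0, 0, 12) [ 0.69  0.   -0.98]
```

```bash
sed -i 's/C\[0\]+.001/.583/; s/S=.016/S=.017/' lid.py; python3 - <<'E'
from lid import *
p0,R0=cur(); print(p0)
k=lidK(0); print(k)
show([("pre",tcp(*k)-.003*n)]+[("%.2f"%f,tcp(*lidK(f))) for f in (0,.04,.08,.12,.16,.2,.24,.28)])
E
```

```text
[ 0.49727255 -0.18719625  0.04909911]
[-0.0872492   0.06607442]
pre [ 0.4979 -0.187   0.0401] [ 0.003  0.001 -0.001 -0.47  -0.04   0.77 ]
0.00 [ 0.5003 -0.1876  0.0418] [ 0.003  0.001 -0.001 -0.17  -0.04   0.77 ]
0.04 [ 0.5004 -0.1876  0.0487] [ 0.003  0.001 -0.001  0.23  -0.04   0.21 ]
0.08 [ 0.5008 -0.1876  0.0556] [ 0.003  0.001 -0.001  0.66  -0.05  -0.33 ]
0.12 [ 0.5015 -0.1876  0.0624] [ 0.003  0.001 -0.001  1.11  -0.06  -0.85 ]
0.16 [ 0.5025 -0.1876  0.0692] [ 0.003  0.001 -0.001  1.57  -0.08  -1.36 ]
0.20 [ 0.5037 -0.1877  0.076 ] [ 0.003  0.001 -0.001  2.06  -0.11  -1.84 ]
0.24 [ 0.5052 -0.1877  0.0827] [ 0.003  0.001 -0.001  2.56  -0.14  -2.31 ]
0.28 [ 0.507  -0.1877  0.0894] [ 0.003  0.001 -0.001  3.09  -0.18  -2.76 ]
```

>>> move_arm:
  deltas: [0, 0, 0, -0.25, 0, 0, 1, 0, 0, 0, -0.47, -0.04, 0.3, 1, 0, 0, 0, -0.47, -0.04, 0.77, 1, 0, 0, 0, -0.17, -0.04, 0.77, 1, 0, 0, 0, 0.03, -0.04, 0.5, 1, 0, 0, 0, 0.23, -0.04, 0.21, 1, 0, 0, 0, 0.45, -0.04, -0.06, 1, 0, 0, 0, 0.66, -0.05, -0.33, 1]

```text
time: 15.6
tool_pos: [0.5009, -0.1875, 0.0558]
ee_rot: [3.14, -0.61, -0.251]
wrist_force: [-1.9, -0.3, -2.3]
width: 0.0005
finger_force: 1.6
```

```bash
cat > lift.py <<'E'
from lid import *
import sys
o=robot.get_obs(); print(o["joint_positions"].round(2))
s=robot.snapshot('scene');p=pts(s); H,S_,V=cv2.split(cv2.cvtColor(s['image'],cv2.COLOR_RGB2HSV))
g=(H>40)&(H<80)&(S_>100)&(p[...,2]>.06)&(p[...,0]>.4)&(p[...,0]<.8)
print("lid top z",np.percentile(p[g][:,2],[5,50,95,99]).round(3))
show([("%.2f"%f,tcp(*lidK(f))) for f in eval(sys.argv[1])])
E
python3 lift.py "np.arange(.12,.45,.04)"
```

```text
[-0.6  -0.33  2.14  0.28  0.77  1.07]
lid top z [0.067 0.093 0.102 0.104]
0.12 [ 0.5015 -0.1876  0.0624] [ 0.003 -0.    -0.001  0.35  -0.01  -0.46 ]
0.16 [ 0.5025 -0.1876  0.0692] [ 0.003 -0.    -0.001  0.82  -0.03  -0.97 ]
0.20 [ 0.5037 -0.1877  0.076 ] [ 0.003 -0.    -0.001  1.3   -0.06  -1.45 ]
0.24 [ 0.5052 -0.1877  0.0827] [ 0.003 -0.    -0.001  1.81  -0.09  -1.92 ]
0.28 [ 0.507  -0.1877  0.0894] [ 0.003 -0.    -0.001  2.33  -0.13  -2.36 ]
0.32 [ 0.509  -0.1878  0.0959] [ 0.003 -0.    -0.001  2.87  -0.18  -2.79 ]
0.36 [ 0.5113 -0.1878  0.1024] [ 0.003 -0.    -0.001  3.42  -0.23  -3.19 ]
0.40 [ 0.5138 -0.1879  0.1088] [ 0.003 -0.    -0.001  3.99  -0.28  -3.57 ]
0.44 [ 0.5166 -0.188   0.1151] [ 0.003 -0.    -0.001  4.58  -0.35  -3.93 ]
```

The lid is rising.

>>> move_arm:
  deltas: [0, 0, 0, 0.35, -0.01, -0.46, 1, 0, 0, 0, 0.82, -0.03, -0.97, 1, 0, 0, 0, 1.3, -0.06, -1.45, 1, 0, 0, 0, 1.81, -0.09, -1.92, 1, 0, 0, 0, 2.33, -0.13, -2.36, 1, 0, 0, 0, 2.87, -0.18, -2.79, 1, 0, 0, 0, 3.42, -0.23, -3.19, 1, 0, 0, 0, 3.99, -0.28, -3.57, 1]

```text
time: 16.45
tool_pos: [0.5144, -0.1882, 0.1092]
ee_rot: [3.139, -0.612, -0.251]
wrist_force: [-1.3, 1.4, -2.1]
width: 0.0003
finger_force: 1.3
```

```bash
python3 lift.py "np.arange(.46,.9,.06)"
```

```text
[-0.58 -0.35  2.04  0.24  0.88  1.14]
lid top z [0.068 0.112 0.147 0.15 ]
0.46 [ 0.5181 -0.188   0.1182] [ 0.003 -0.004 -0.001  0.64  -0.12  -0.45 ]
0.52 [ 0.523  -0.1881  0.1273] [ 0.003 -0.004 -0.001  1.55  -0.23  -0.92 ]
0.58 [ 0.5284 -0.1883  0.1361] [ 0.003 -0.004 -0.001  2.48  -0.35  -1.34 ]
0.64 [ 0.5343 -0.1884  0.1445] [ 0.003 -0.004 -0.001  3.44  -0.48  -1.7  ]
0.70 [ 0.5407 -0.1886  0.1526] [ 0.003 -0.004 -0.001  4.42  -0.62  -2.   ]
0.76 [ 0.5476 -0.1888  0.1603] [ 0.003 -0.004 -0.001  5.41  -0.78  -2.24 ]
0.82 [ 0.5549 -0.1889  0.1676] [ 0.003 -0.004 -0.001  6.41  -0.94  -2.42 ]
0.88 [ 0.5627 -0.1891  0.1744] [ 0.003 -0.004 -0.001  7.42  -1.11  -2.54 ]
```

>>> move_arm:
  deltas: [0, 0, 0, 0.64, -0.12, -0.45, 1, 0, 0, 0, 1.55, -0.23, -0.92, 1, 0, 0, 0, 2.48, -0.35, -1.34, 1, 0, 0, 0, 3.44, -0.48, -1.7, 1, 0, 0, 0, 4.42, -0.62, -2.0, 1, 0, 0, 0, 5.41, -0.78, -2.24, 1, 0, 0, 0, 6.41, -0.94, -2.42, 1, 0, 0, 0, 7.42, -1.11, -2.54, 1]

```text
time: 17.3
tool_pos: [0.5624, -0.1893, 0.173]
ee_rot: [3.139, -0.613, -0.251]
wrist_force: [-3.2, -1.6, -0.9]
width: 0.0004
finger_force: 1.5
```

```bash
python3 lift.py "np.arange(.94,1.40,.06)"
```

```text
[-0.51 -0.28  1.86  0.18  0.97  1.25]
lid top z [0.07  0.141 0.2   0.205]
0.94 [ 0.5708 -0.1893  0.1807] [ 0.003 -0.005 -0.001  0.9   -0.17  -0.11 ]
1.00 [ 0.5787 -0.1895  0.1862] [ 0.003 -0.005 -0.001  1.84  -0.35  -0.11 ]
1.06 [ 0.5867 -0.1897  0.191 ] [ 0.003 -0.005 -0.001  2.75  -0.53  -0.05 ]
1.12 [ 0.595  -0.1899  0.1953] [ 0.003 -0.005 -0.001  3.66  -0.72   0.06 ]
1.18 [ 0.6034 -0.1902  0.1991] [ 0.003 -0.005 -0.001  4.55  -0.91   0.23 ]
1.24 [ 0.6121 -0.1904  0.2023] [ 0.003 -0.005 -0.001  5.44  -1.1    0.45 ]
1.30 [ 0.621  -0.1906  0.2051] [ 0.003 -0.005 -0.001  6.3   -1.3    0.72 ]
1.36 [ 0.63   -0.1908  0.2073] [ 0.003 -0.005 -0.001  7.15  -1.51   1.05 ]
```

>>> move_arm:
  deltas: [0, 0, 0, 0.9, -0.17, -0.11, 1, 0, 0, 0, 1.84, -0.35, -0.11, 1, 0, 0, 0, 2.75, -0.53, -0.05, 1, 0, 0, 0, 3.66, -0.72, 0.06, 1, 0, 0, 0, 4.55, -0.91, 0.23, 1, 0, 0, 0, 5.44, -1.1, 0.45, 1, 0, 0, 0, 6.3, -1.3, 0.72, 1, 0, 0, 0, 7.15, -1.51, 1.05, 1]

```text
time: 18.15
tool_pos: [0.6288, -0.1903, 0.2049]
ee_rot: [3.14, -0.612, -0.251]
wrist_force: [-2.7, -1.2, 0.5]
width: 0.0003
finger_force: 1.3
```

```bash
python3 lift.py "np.arange(1.42,1.76,.05)"
```

```text
[-0.44 -0.14  1.68  0.13  1.    1.35]
lid top z [0.069 0.159 0.229 0.248]
1.42 [ 0.6392 -0.191   0.209 ] [ 0.002 -0.003 -0.001  0.96  -0.16   0.22 ]
1.47 [ 0.6469 -0.1912  0.21  ] [ 0.002 -0.003 -0.001  1.63  -0.33   0.58 ]
1.52 [ 0.6546 -0.1914  0.2106] [ 0.002 -0.003 -0.001  2.28  -0.51   0.96 ]
1.57 [ 0.6623 -0.1916  0.2108] [ 0.002 -0.003 -0.001  2.9   -0.68   1.38 ]
1.62 [ 0.6701 -0.1918  0.2106] [ 0.002 -0.003 -0.001  3.51  -0.86   1.83 ]
1.67 [ 0.6778 -0.192   0.21  ] [ 0.002 -0.003 -0.001  4.09  -1.03   2.31 ]
1.72 [ 0.6855 -0.1922  0.209 ] [ 0.002 -0.003 -0.001  4.65  -1.2    2.82 ]
```

>>> move_arm:
  deltas: [0, 0, 0, 0.96, -0.16, 0.22, 1, 0, 0, 0, 1.63, -0.33, 0.58, 1, 0, 0, 0, 2.28, -0.51, 0.96, 1, 0, 0, 0, 2.9, -0.68, 1.38, 1, 0, 0, 0, 3.51, -0.86, 1.83, 1, 0, 0, 0, 4.09, -1.03, 2.31, 1, 0, 0, 0, 4.3, -1.1, 2.5, 1, 0, 0, 0, 4.3, -1.1, 2.5, 1]

```text
time: 19.0
tool_pos: [0.6792, -0.192, 0.2084]
ee_rot: [3.14, -0.612, -0.251]
wrist_force: [-0.7, -0.1, -1.2]
width: 0.0001
finger_force: 0.2
```

```bash
python3 dw.py "[(-20,0,0),(-60,0,5),(-120,0,30)]"; python3 - <<'E'
from h import *
s=robot.snapshot('scene');p=pts(s); H,S_,V=cv2.split(cv2.cvtColor(s['image'],cv2.COLOR_RGB2HSV))
g=(H>40)&(H<80)&(S_>100)&(p[...,2]>.11)&(p[...,0]>.4)&(p[...,0]<.8)
q=p[g]
for z in np.arange(.11,.26,.02):
    k=q[abs(q[:,2]-z)<.01]; print(round(z,2),len(k),np.median(k[:,0]).round(4) if len(k) else '')
E
```

```text
[ 0.6792 -0.192   0.2084] [-0.7 -0.1 -1.2]
(-20, 0, 0) [-1.59  0.5  -1.11]
(-60, 0, 5) [-4.47  1.5  -3.75]
(-120, 0, 30) [-7.79  3.   -9.13]
0.11 309 0.6752
0.13 514 0.6775
0.15 597 0.6795
0.17 693 0.6815
0.19 756 0.6835
0.21 779 0.6857
0.23 463 0.6874
0.25 298 0.6871
```

The lid leans about 0.1 rad past upright (≈1.67 rad). I retreat.

>>> move_arm:
  deltas: [0, 0, 0, -0.8, 0.25, -0.55, 1, 0, 0, 0, -1.59, 0.5, -1.11, 1, 0, 0, 0, -3, 1, -2.4, 1, 0, 0, 0, -4.47, 1.5, -3.75, 1, 0, 0, 0, -6, 2.2, -6.2, 1, 0, 0, 0, -7.8, 3, -9.1, 1, 0, 0, 0, -7.8, 3, -9.1, 1, 0, 0, 0, -7.8, 3, -9.1, 1]

```text
time: 19.85
tool_pos: [0.5583, -0.1924, 0.2397]
ee_rot: [3.138, -0.615, -0.252]
wrist_force: [-0.1, -0.4, 0.2]
width: 0.0005
finger_force: 0.0
```

```bash
python3 - <<'E'
from h import *
s=robot.snapshot('scene'); cv2.imwrite('pics/end.png',s['image'][...,::-1])
print(robot.get_obs()["wrist_force"])
E
```

```text
[0.77734392 0.23726685 0.22364366]
```

View pics/end.png

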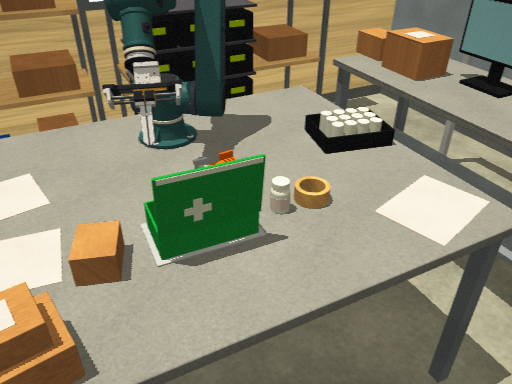

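The lid stands open at (210,205) and the lever is still swung aside at (225,157). The carton, bottle and tape are where they were, and the arm is clear.

```bash
python3 -c "
from bench import robot
print(robot.close_job())"
```

```text
the job is handed in; nothing more can be done
None
```

The job is handed in: the latch is swung clear, the lid stands open by itself at about 1.67 rad, and the final camera view shows the carton, bottle and tape roll where they were. The hand-in returned no verdict.

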